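# Turn the jar carousel with its key and hold it

## Robot

A 6-joint arm with a two-finger parallel gripper is mounted at the origin on the work surface. World frame = base frame: x ahead of the robot, y to its left, z up, the work surface at z = 0. Lengths are in mm, angles in rad, forces in N, time in s.
With the tool pointing down it reaches from about 150 to 775 mm from the base axis. Payload 6.1 kg.
Tool frame: the origin (TCP) lies at the very end of the fingers, on their centre line; the grasp point (between the pads) lies 19 mm behind it (arm.pinch_z is the distance from the TCP to the grasp point, in mm); x points along the fingers, z is the direction in which the jaws open and shut, and the axes are right-handed (so a half turn about x gives the same grasp; the last joint's range is limited). The gripper opens to 85 mm and grips with 20 to 120 N. Pads are 22 mm wide; open, the fingers measure 114 mm over their backs; the gripper's body (76 mm by 85 mm) begins 54 mm behind the grasp point. The pads swing forward as they close: fully open they stand 13 mm farther back than shut.
Start: joints at [-1.259, 0.126, -0.04, 1.405, 0, 1.571], TCP at [161.049, -499.671, 231.295] pointing down, gripper open.
Joint ranges: [-2.72, 2.72], [-0.95, 1.95], [-1.27, 1.35], [-1.78, 2.02], [-1.46, 1.47], [-3.14, 3.14]. Speed limits (rad/s): [2.39, 2.39, 3.01, 3.14, 3.14, 3.14].

## Interface

Orientations are given as [roll, pitch, yaw] about the fixed x, y, z axes, in that order (R = Rz(yaw) Ry(pitch) Rx(roll)).
In Python, from plant import arm gives the robot as it stands.
- The arm moves only by the shell command python3 -m pendant 'ROWS' [FORCE]. ROWS is JSON, a list of rows, each an object with "rot": the turn, a rotation vector about the world's x, y, z in degrees, a list of three; "travel": the shift along the world's x, y, z in mm, a list of three; "hand": the closure in counts, from 0 (fully open) to 255 (shut). In form: [{"rot": [ax, ay, az], "travel": [tx, ty, tz], "hand": hand}, ...]. A call has 1 to 10 rows; each row shifts and turns the commanded pose from where the row before left it; what a row does not reach is not made up. A row lasts 1/12 s, in which the tool goes at most 41.7 mm and 7.16 degrees, less where a joint would pass 70% of its speed; a pose out of reach is approached as far as the arm can. A call with a gripper value outside its range is refused whole. The fingers move at their own pace and stop on an object; FORCE is the grip in N (left out, the last holds). Time passes only in rows, so rows that do not move let the fingers close. It gives the time, the measured TCP pose, the force and the opening at its end, in the units of the state.
- arm.sense(): the state, without advancing time (a new reading comes with each control period).
- arm.camera(name): name is "scene" or "top"; returns the picture (420x560x3 uint8, red, green, blue); there is no depth.
- arm.camera_model(name): a dict with "fx", "fy", "cx", "cy" (pixels), "R" (3x3) and "t" (3): a world point X has camera coordinates R X + t. Camera axes: x right, y down, z forward; pixel columns grow to the right and rows downward; lengths in mm; the calibration is good to about 2 mm. A picture is of the moment at which its call begins. camera_model takes no time and is no camera call.
- arm.finish_job(): hands the job in, once; it reports no verdict.
Trained networks look in the newest picture that a camera, given by its name, has taken for a name from the list of things; names that differ only in an ending like _2 or _b are one class to them, and where a whole thing is asked for, a point or a joint stands for the part that bears it (a point fixed in the world has none). Each returns a list of dicts, best first, with "confidence" (0 to 1); they miss things now and then, are a little off and sometimes report something else, mostly with a low value. They report only what shows in the picture. A call takes as long as a camera call. They do not tell look-alikes from the thing itself.
- arm.spot_in(camera, query): "location" ([x, y, z] in mm, in the coordinates of the camera as it stood for that picture, good to about 4 mm: the middle of the surface that is visible of it).
- arm.cut_out(camera, query): "region" (420x560 bool, what is visible of it).
The state is a dict: "time": time; "joints": joint angles; "dq": joint speeds; "joint_torque": joint torques, N m; "tool_pos": TCP position; "tcp_rot": TCP orientation; "wrist_force": force on the tool from outside, world axes, zero at the start; "ft_torque": the same for the moment, N m; "width": opening from 0.0 (shut) to 1.0 (fully open).
Only numpy, scipy, OpenCV 4.12 (cv2) and the standard library are available. Lean on these libraries where they do the work, as an engineer would, in place of code of your own. Each camera call takes 0.05 s, during which the arm holds its last target. There are 200 camera calls.

## Task

Take the red-handled turning key from its wooden stand and push it fully down into the square socket on top of the jar carousel. Then, by the key alone and without pushing on the jars, turntable or base, turn the carousel until the pink-lidded jar is squarely in line with the yellow pointer at the front of the base. Finish still gripping the key in its socket with the turntable at rest: do not let go; leave the press, bento lid, dish and bowl where they are.

Things in the scene. Friction and masses are not known exactly. Their poses are not given: they have to be found in the camera images.
- carousel: Fixed base of the jar carousel: black disc 200 mm wide. Origin: centre of its underside on the worktop, on the turning axis. Its -x axis points to the front (yellow pointer). On it turns a wooden turntable 204 mm wide, top 32 mm above the worktop, with six 42 mm wide jars, centres 73 mm from the axis, lid tops at 93 mm, and a square 50 mm steel hub, flat top at 105 mm, with the socket.
- front_pointer (a point): Outer end, top face, of the yellow pointer block on the base (24 mm wide, it sticks out to 126 mm from the axis, 12 mm high). The line from the axis to it is the front.
- socket (a point): Centre of the mouth of the square key socket: on the turning axis, flush with the hub top, 105 mm above the worktop. Hole 20 x 20 mm, 40 mm deep (the top 4 mm a pale funnel, 28 mm wide at the mouth), sides along this point's x and y, which turn with the turntable; z up. The pink-lidded jar lies on its -x side. The key fits in any quarter turn, with about 0.1 rad of play each way.
- pink_jar (a point): Centre of the top of the pink lid of the marked jar (white jar with a pink band; the other five have black lids), 73 mm from the axis, 93 mm above the worktop. Turns with the turntable.
- turntable (a joint): Angle of the turntable on its base, rad, growing counterclockwise seen from above. At 0, and again at 6.283, the pink jar is in line with the front pointer. Starts between 1 and 5.3; may be turned either way (stops at -0.8 and 7.1). Friction about 0.06 N m, no spring: stays where left.
- key: Turning key, loose, upright in its stand, about 90 g. Origin: centre of the shaft's lower end, at start 10 mm above the worktop; z up. Square steel shaft 18 x 18 mm, 35 mm long, sides along x and y (lowest 7 mm stepped: 12, 15.5 mm); round collar 40 mm wide from 35 to 41 mm; red bar handle 36 mm along x, 16 mm thick along y, from 41 to 81 mm. Fully in, the collar rests on the hub top.
- key_stand: Wooden block 60 mm by 60 mm by 45 mm high with an upright round through hole 31 mm across, fixed to the worktop. Origin at the centre of its underside. The key's shaft hangs freely in the hole and its collar rests on the block's top; lift the key at least 36 mm to clear it.
- onigiri_press: Pink plastic triangular onigiri press, sides 90 mm, 52 mm high, loose, to be left alone. Origin at the centre of its underside.
- bento_lid: Black lacquer-look bento lid, 105 mm by 185 mm by 14 mm, loose, to be left alone. Origin at the centre of its underside.
- soy_dish: Blue-grey ceramic soy dish shaped like a fish, about 100 mm long, 66 mm wide, 16 mm high, loose, to be left alone. Origin at the centre of its underside.
- bowl: Cream melamine bowl, 110 mm across, 50 mm high, loose, to be left alone. Origin at the centre of its underside.
Not all that is in view belongs to the job. Of the things like the carousel, leave any that is turquoise; of the rest the smaller one is meant.

How it is judged:
By the outcome, as a careful person would: the job done as asked, in the order asked, and still so for the second after the job is handed in, while the arm keeps its last pose, push and grip.
It also fails if it takes over 64 s, if anything falls off the work surface, if the arm or the gripper's body presses on something with over 40 N, if the wrist force passes 120 N, or if a joint passes its speed limit or range.

## Working session

There is one attempt and no reset: what is moved stays moved. The work goes in short steps, Python scripts to look and compute and a shell command to move; the robot and the scene stay as the last step left them, time stands still between calls to the robot, and variables do not carry over. Pictures are saved under pics/ and viewed, about 8 in all and at most 12, crops included, and the job is handed in when it is done.

```bash
mkdir -p pics; ls
cat > h.py <<'E'
import numpy as np,cv2
from plant import arm
def snap(c,f=None):
    im=arm.camera(c)
    if f: cv2.imwrite('pics/'+f,im[:,:,::-1])
    return im
def world(c,p):
    m=arm.camera_model(c); return np.array(m['R']).T@(np.array(p)-np.array(m['t']))
def pix2w(c,u,v,z):
    m=arm.camera_model(c);R=np.array(m['R']);t=np.array(m['t'])
    d=R.T@np.array([(u-m['cx'])/m['fx'],(v-m['cy'])/m['fy'],1]);o=-R.T@t
    return o+d*(z-o[2])/d[2]
def proj(c,X):
    m=arm.camera_model(c);p=np.array(m['R'])@np.array(X)+np.array(m['t'])
    return m['fx']*p[0]/p[2]+m['cx'],m['fy']*p[1]/p[2]+m['cy']
E
python3 - <<'E'
from h import *
a=snap('scene','s0.png');b=snap('top','t0.png')
for c in ('top','scene'):
    m=arm.camera_model(c);print(c,m['fx'],-np.array(m['R']).T@np.array(m['t']))
    for q in ('key','carousel','socket','pink_jar','key_stand','front_pointer'):
        try:
            for d in arm.spot_in(c,q): print(c,q,round(d['confidence'],2),world(c,d['location']).round(0))
        except Exception as e: print(q,e)
print(arm.sense())
E
```

```text
pics
top 403.17585735731365 [ 363.26903993  -48.10850805 1189.36776276]
top key 0.71 [486. 220.  68.]
top carousel 0.66 [ 555. -136.   35.]
top carousel 0.63 [ 364. -448.   67.]
top carousel 0.59 [255. 262.  32.]
top socket 0.82 [ 366. -457.   70.]
top socket 0.68 [263. 270.  33.]
top socket 0.67 [ 564. -142.   31.]
top pink_jar 0.83 [ 560. -143.   33.]
top pink_jar 0.62 [ 365. -455.   73.]
top pink_jar 0.62 [259. 264.  28.]
top key_stand 0.78 [487. 209.  44.]
top front_pointer 0.97 [ 364. -451.   67.]
top front_pointer 0.95 [259. 264.  31.]
top front_pointer 0.58 [ 557. -144.   37.]
scene 542.2361415406889 [1569.72350997  -36.9894497   945.03544907]
scene key 0.63 [501. 224.  68.]
scene carousel 0.93 [291. 264.  55.]
scene carousel 0.77 [ 421. -454.   82.]
scene carousel 0.73 [ 595. -145.   54.]
scene carousel 0.47 [ 590. -140.   62.]
scene socket 0.85 [ 412. -461.   88.]
scene socket 0.72 [291. 263.  61.]
scene socket 0.57 [ 597. -142.   63.]
scene pink_jar 0.73 [ 411. -459.   88.]
scene pink_jar 0.59 [ 593. -145.   64.]
scene pink_jar 0.59 [290. 262.  60.]
scene pink_jar 0.36 [811
[... 246 characters left out ...]
 0.29 [693. 350.  26.]
{'time': 0.7, 'joints': array([-1.25902747e+00,  1.25754495e-01, -3.95910912e-02,  1.40540596e+00,
       -9.78915398e-06,  1.57078822e+00]), 'dq': array([-7.39248598e-05, -9.72540232e-04, -2.00682571e-04, -9.10289406e-04,
        6.45102529e-04,  1.00781879e-03]), 'joint_torque': array([ 2.46276402e-03, -4.35557127e+01,  3.53025055e+01,  8.42867867e-04,
        5.04857962e-05,  1.79344590e-05]), 'tool_pos': array([ 161.03142882, -499.67414052,  231.32249976]), 'tcp_rot': array([-0.21522366,  1.57075049, -1.47424302]), 'wrist_force': array([-1.38743668,  0.34711867, -0.09718815]), 'ft_torque': array([-0.00109505, -0.04301944,  0.02598549]), 'width': 0.9975774984051549}
```

View pics/t0.png

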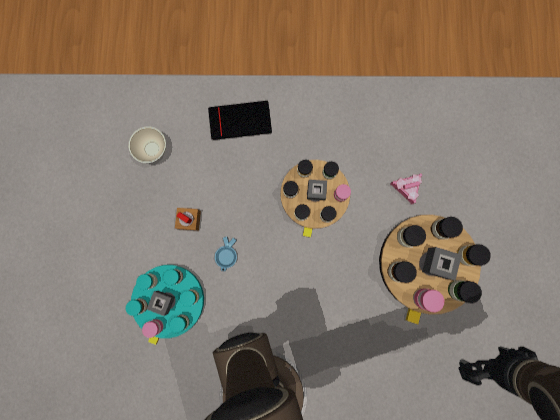

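View pics/s0.png

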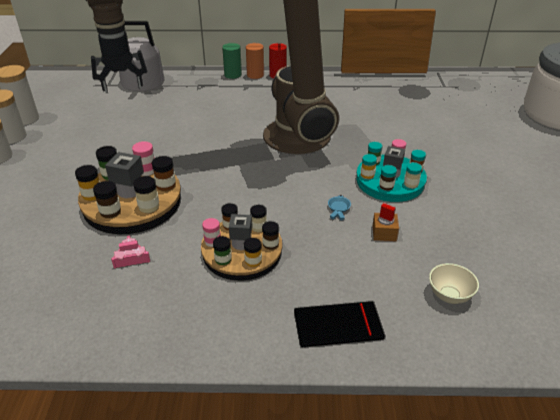

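The top view shows three carousels: a turquoise one at (165,300), a large wooden one at (430,263), and the target, a small wooden one, at (316,193). On the target, the pointer is at (307,232) and the pink lid at (343,192). The key is in its stand at (186,218).

Run:
```python
from h import *
b=cv2.imread('pics/t0.png');s=cv2.imread('pics/s0.png')
g=lambda im,u,v,w,k:cv2.resize(im[v-w//2:v+w//2,u-w//2:u+w//2],(k,k),interpolation=cv2.INTER_CUBIC)
out=np.vstack([np.hstack([g(b,316,196,84,400),g(b,187,218,40,400)])])
cv2.imwrite('pics/c0.png',out)
hsv=cv2.cvtColor(b,cv2.COLOR_BGR2HSV);hs=cv2.cvtColor(s,cv2.COLOR_BGR2HSV)
def seg(h,lo,hi,box):
    m=cv2.inRange(h,np.array(lo),np.array(hi));k=np.zeros_like(m);x0,y0,x1,y1=box;k[y0:y1,x0:x1]=m[y0:y1,x0:x1]
    p=np.argwhere(k>0)[:,::-1].astype(np.float32);return p
def rep(n,c,p,z):
    r=cv2.minAreaRect(p);print(n,len(p),p.mean(0).round(1),np.array(r[1]).round(1),round(r[2],1),'w',pix2w(c,*p.mean(0),z).round(1),pix2w(c,*r[0],z).round(1));return p
rep('ptr',"top",seg(hsv,(22,150,100),(35,255,255),(290,220,325,245)),12)
rep('pink',"top",seg(hsv,(155,60,120),(178,255,255),(325,175,360,210)),93)
rep('hub',"top",seg(hsv,(0,0,20),(179,60,120),(304,178,330,202)),105)
p=rep('key',"top",seg(hsv,(0,150,90),(8,255,255),(172,205,200,232)),91)
w=np.array([pix2w('top',*q,91)[:2] for q in p]);print(cv2.minAreaRect(w.astype(np.float32)))
rep('keyS',"scene",seg(hs,(0,150,60),(8,255,255),(370,195,405,225)),85)
rep('pinkS',"scene",seg(hs,(155,60,120),(178,255,255),(195,215,222,236)),93)
```

```text
ptr 71 [307.1 231.5] [7.8 8.4] 11.3 w [ 458.5 -122.3   12. ] [ 458.5 -122.4   12. ]
pink 194 [342.5 192. ] [14.1 17. ] 45.0 w [ 561.9 -214.9   93. ] [ 562.  -213.6   93. ]
hub 283 [316.6 190.1] [20.2 23.9] 7.1 w [ 564.3 -142.5  105. ] [ 568.6 -144.9  105. ]
key 71 [182.6 216.8] [12.5  5.5] 33.7 w [489.4 224.1  91. ] [489.6 224.1  91. ]
((489.5976867675781, 224.0974884033203), (34.835262298583984, 15.071028709411621), 57.27427291870117)
keyS 191 [386.9 211.6] [15.2 14.2] 18.4 w [507.4 218.2  85. ] [508.  217.7  85. ]
pinkS 204 [210.1 224.9] [17. 17.] 90.0 w [ 573.7 -218.9   93. ] [ 579.5 -217.2   93. ]
```

View pics/c0.png

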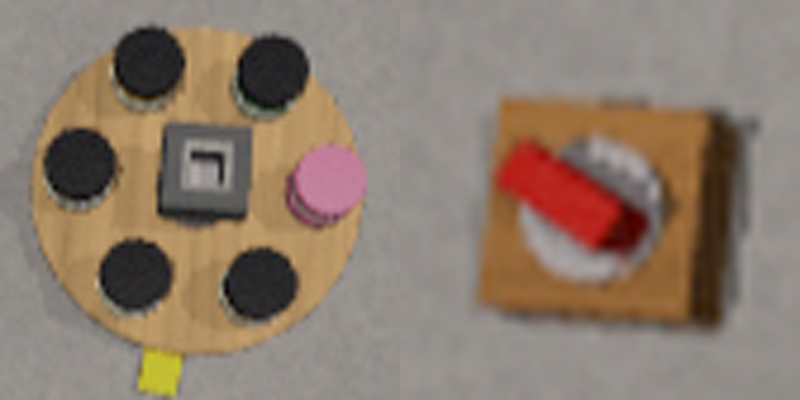

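```bash
cat >> h.py <<'E'
from scipy.spatial.transform import Rotation as Ro
def st():
    s=arm.sense();R=Ro.from_euler('xyz',s['tcp_rot']).as_matrix()
    print('t',round(s['time'],2),'tcp',s['tool_pos'].round(1),'jaw deg',np.degrees(np.arctan2(R[1,2],R[0,2])).round(1),'x',R[:,0].round(3),'F',s['wrist_force'].round(1),'M',s['ft_torque'].round(2),'w',round(s['width'],3),'q',s['joints'].round(2))
E
python3 - <<'E'
from h import *
from scipy.optimize import least_squares
st()
c=np.array([[331,182],[274,68],[149,62],[79,165],[134,270],[262,282]])/4.762+[273.5,153.5]
w=np.array([pix2w('top',*p,93)[:2] for p in c])
a0=np.arctan2(*(w[0]-w.mean(0))[::-1]); 
f=lambda p:np.concatenate([p[:2]+73*np.array([np.cos(p[2]+s*np.pi/3),np.sin(p[2]+s*np.pi/3)])-w[s] for s in range(6)])
r=least_squares(f,[*w.mean(0),a0]);print(r.x[:2],np.degrees(r.x[2]),f(r.x).round(1))
print('sock',pix2w('top',207/4.762+273.5,167/4.762+153.5,105))
P=pix2w('top',160/4.762+273.5,373/4.762+153.5,12)[:2]; d=P-r.x[:2];print('ptr',P,np.hypot(*d),np.degrees(np.arctan2(d[1],d[0])))
for x,y,z in [(192,207,51),(192,207,48)]: print('collar',pix2w('top',x/10+166.5,y/10+197.5,z))
S=np.array([[102,98],[310,112],[290,322],[80,303]])/10+[166.5,197.5]
print('stand',np.mean([pix2w('top',*p,45) for p in S],0))
H=np.array([[125,140],[222,205],[200,250],[98,190]])/10+[166.5,197.5]
h=np.array([pix2w('top',*p,91) for p in H]);print('handle',h.mean(0),h.round(0).tolist())
E
```

```text
t 0.7 tcp [ 161.  -499.7  231.3] jaw deg -72.1 x [ 0. -0. -1.] F [-1.4  0.3 -0.1] M [-0.   -0.04  0.03] w 0.998 q [-1.26  0.13 -0.04  1.41 -0.    1.57]
[ 568.65717411 -143.30801989] -93.64304129857082 [ 1.2  0.2 -0.7  0.1  1.   0.   1.7 -0.1 -2.5 -0.5 -0.8  0.3]
sock [ 568.73199088 -143.53014089  105.        ]
ptr [ 457.55093517 -122.44803924] 113.04749057414385 169.36661532594556
collar [490.17237143 225.16398243  51.        ]
collar [490.50680641 225.88415169  48.        ]
stand [490.45193315 225.58787713  45.        ]
handle [488.62231828 224.14662823  91.        ] [[504.0, 235.0, 91.0], [486.0, 207.0, 91.0], [474.0, 213.0, 91.0], [490.0, 242.0, 91.0]]
```

```bash
python3 -m pendant '[{"rot":[0,0,4],"travel":[11.7,25.9,0],"hand":0},{"rot":[0,0,4],"travel":[11.7,25.9,0],"hand":0},{"rot":[0,0,4],"travel":[11.7,25.9,0],"hand":0},{"rot":[0,0,4],"travel":[11.7,25.9,0],"hand":0},{"rot":[0,0,4],"travel":[11.7,25.9,0],"hand":0},{"rot":[0,0,4],"travel":[11.7,25.9,0],"hand":0},{"rot":[0,0,4],"travel":[11.7,25.9,0],"hand":0},{"rot":[0,0,4],"travel":[11.7,25.9,0],"hand":0},{"rot":[0,0,4],"travel":[11.7,25.9,0],"hand":0},{"rot":[0,0,3.4],"travel":[11.7,25.9,0],"hand":0}]' 40; python3 -c "from h import *;st()"
```

```text
time: 1.53
tool_pos: [278.3, -239.4, 231.5]
tcp_rot: [-0.048, 1.57, -0.616]
wrist_force: [1.3, -0.2, -0.2]
width: 1.0
t 1.53 tcp [ 278.3 -239.4  231.5] jaw deg -32.6 x [ 0.001 -0.    -1.   ] F [ 1.3 -0.2 -0.2] M [ 0.    0.   -0.01] w 1.0 q [-0.71 -0.17 -0.33  1.41  0.    1.43]
```

```bash
python3 -m pendant '[{"rot":[0,0,7],"travel":[10.6,23.2,0],"hand":0},{"rot":[0,0,7],"travel":[10.6,23.2,0],"hand":0},{"rot":[0,0,7],"travel":[10.6,23.2,0],"hand":0},{"rot":[0,0,7],"travel":[10.6,23.2,0],"hand":0},{"rot":[0,0,7],"travel":[10.6,23.2,0],"hand":0},{"rot":[0,0,7],"travel":[10.6,23.2,0],"hand":0},{"rot":[0,0,7],"travel":[10.6,23.2,0],"hand":0},{"rot":[0,0,7],"travel":[10.6,23.2,0],"hand":0},{"rot":[0,0,7],"travel":[10.6,23.2,0],"hand":0},{"rot":[0,0,7],"travel":[10.6,23.2,0],"hand":0}]'
python3 -m pendant '[{"rot":[0,0,7],"travel":[10.6,23.2,0],"hand":0},{"rot":[0,0,7],"travel":[10.6,23.2,0],"hand":0},{"rot":[0,0,7],"travel":[10.6,23.2,0],"hand":0},{"rot":[0,0,7],"travel":[10.6,23.2,0],"hand":0},{"rot":[0,0,7],"travel":[10.6,23.2,0],"hand":0},{"rot":[0,0,7],"travel":[10.6,23.2,0],"hand":0},{"rot":[0,0,7],"travel":[10.6,23.2,0],"hand":0},{"rot":[0,0,7],"travel":[10.6,23.2,0],"hand":0},{"rot":[0,0,7],"travel":[10.6,23.2,0],"hand":0},{"rot":[0,0,7],"travel":[10.6,23.2,0],"hand":0}]'
python3 -m pendant '[{"rot":[0,0,7],"travel":[0,0,-10],"hand":0},{"rot":[0,0,7],"travel":[0,0,-15],"hand":0},{"rot":[0,0,7],"travel":[0,0,-15],"hand":0},{"rot":[0,0,7],"travel":[0,0,-15],"hand":0},{"rot":[0,0,7],"travel":[0,0,-15],"hand":0},{"rot":[0,0,5],"travel":[0,0,-15],"hand":0},{"rot":[0,0,0],"travel":[0,0,0],"hand":0}]'
python3 - <<'E'
from h import *
st()
s=snap('scene');g=lambda im,u,v,w,k:cv2.resize(im[v-w//2:v+w//2,u-w//2:u+w//2],(k,k),interpolation=cv2.INTER_CUBIC)[:,:,::-1]
t=snap('top');cv2.imwrite('pics/c1.png',np.hstack([g(s,387,190,120,400),g(t,186,215,80,400)]))
E
```

```text
time: 2.37
tool_pos: [384.4, -7.4, 231.5]
tcp_rot: [-0.707, 1.57, -0.05]
wrist_force: [1.4, -0.3, 0.5]
width: 0.997
time: 3.2
tool_pos: [490.4, 224.6, 231.3]
tcp_rot: [-2.019, 1.571, -0.14]
wrist_force: [-0.1, -0.1, 0.4]
width: 1.003
time: 3.78
tool_pos: [488.6, 222.7, 143.3]
tcp_rot: [1.002, 1.566, -2.709]
wrist_force: [-0.7, 0.8, -0.4]
width: 0.997
t 3.78 tcp [488.6 222.7 143.3] jaw deg 147.4 x [-0.004 -0.002 -1.   ] F [-0.7  0.8 -0.4] M [-0.07  0.   -0.06] w 0.997 q [ 0.43  0.17 -0.19  1.22 -0.   -0.57]
```

View pics/c1.png

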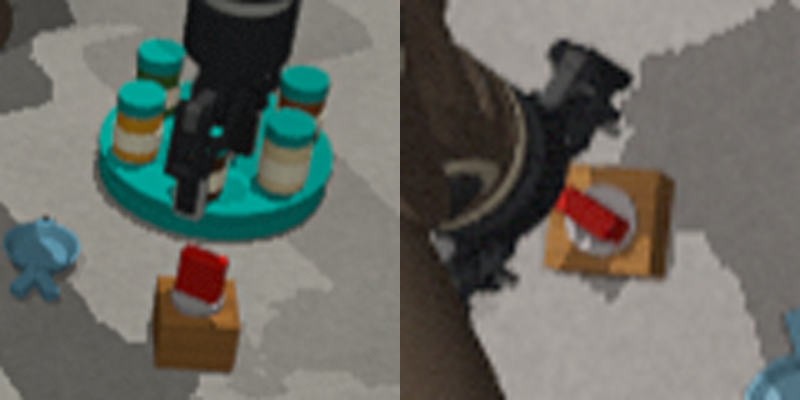

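Run:
```python
from h import *
st()
for z in (143,162,200):
  for c,(u,v,w,k,o) in {'scene':(387,190,120,400,0),'top':(186,215,80,400,400)}.items():
    a=np.array(proj(c,(488.6,222.7,z)));print(c,z,((a-[u-w/2,v-w/2])*k/w+[o,0]).round())
```

```text
t 3.88 tcp [489.8 223.2 146.2] jaw deg 147.1 x [-0.001 -0.    -1.   ] F [0.7 0.9 1.1] M [-0.01 -0.01  0.01] w 1.001 q [ 0.43  0.16 -0.18  1.23  0.   -0.57]
scene 143 [212. 195.]
top 143 [562. 199.]
scene 162 [215. 174.]
top 162 [552. 195.]
scene 200 [222. 132.]
top 200 [533. 185.]
```

The picture shows the open hand centred behind and above the key, with its jaws across the handle's thin side. The projected TCP matches this. I'll descend and grip.

```bash
python3 -m pendant '[{"rot":[0,0,0],"travel":[0.2,1.5,-15],"hand":0},{"rot":[0,0,0],"travel":[0,0,-16],"hand":0},{"rot":[0,0,0],"travel":[0,0,-16],"hand":0},{"rot":[0,0,0],"travel":[0,0,-16],"hand":0},{"rot":[0,0,0],"travel":[0,0,-14],"hand":0},{"rot":[0,0,0],"travel":[0,0,-10],"hand":0},{"rot":[0,0,0],"travel":[0,0,-4],"hand":0},{"rot":[0,0,0],"travel":[0,0,0],"hand":0},{"rot":[0,0,0],"travel":[0,0,0],"hand":0}]' 
python3 -m pendant '[{"rot":[0,0,0],"travel":[0,0,0],"hand":150},{"rot":[0,0,0],"travel":[0,0,0],"hand":200},{"rot":[0,0,0],"travel":[0,0,0],"hand":255},{"rot":[0,0,0],"travel":[0,0,0],"hand":255},{"rot":[0,0,0],"travel":[0,0,0],"hand":255},{"rot":[0,0,0],"travel":[0,0,0],"hand":255},{"rot":[0,0,0],"travel":[0,0,0],"hand":255},{"rot":[0,0,0],"travel":[0,0,0],"hand":255}]' 70; python3 -c "from h import *;st()"
```

```text
time: 4.63
tool_pos: [490.7, 225.0, 56.2]
tcp_rot: [-2.134, 1.57, 0.435]
wrist_force: [0.4, -0.3, 0.8]
width: 0.999
time: 5.3
tool_pos: [490.4, 224.9, 55.6]
tcp_rot: [-2.06, 1.57, 0.51]
wrist_force: [-0.4, -0.0, 3.1]
width: 0.177
t 5.3 tcp [490.4 224.9  55.6] jaw deg 147.3 x [ 0.  0. -1.] F [-0.4 -0.   3.1] M [0.02 0.03 0.  ] w 0.177 q [ 0.43  0.21 -0.33  1.03  0.   -0.57]
```

```bash
python3 -m pendant '[{"rot":[0,0,0],"travel":[0,0,5],"hand":255},{"rot":[0,0,0],"travel":[0,0,10],"hand":255},{"rot":[0,0,0],"travel":[0,0,15],"hand":255},{"rot":[0,0,0],"travel":[0,0,15],"hand":255},{"rot":[0,0,0],"travel":[0,0,15],"hand":255},{"rot":[0,0,0],"travel":[0,0,15],"hand":255},{"rot":[0,0,0],"travel":[0,0,15],"hand":255},{"rot":[0,0,0],"travel":[0,0,15],"hand":255},{"rot":[0,0,0],"travel":[0,0,15],"hand":255},{"rot":[0,0,0],"travel":[0,0,10],"hand":255}]' 
python3 -m pendant '[{"rot":[0,0,1.5],"travel":[4,-18.3,0],"hand":255},{"rot":[0,0,2],"travel":[5,-25,0],"hand":255},{"rot":[0,0,2],"travel":[5,-25,0],"hand":255},{"rot":[0,0,2],"travel":[5,-25,0],"hand":255},{"rot":[0,0,2],"travel":[5,-25,0],"hand":255},{"rot":[0,0,2],"travel":[5,-25,0],"hand":255},{"rot":[0,0,2],"travel":[5,-25,0],"hand":255},{"rot":[0,0,2],"travel":[5,-25,0],"hand":255},{"rot":[0,0,2],"travel":[5,-25,0],"hand":255}]'
python3 -m pendant '[{"rot":[0,0,2],"travel":[5,-25,0],"hand":255},{"rot":[0,0,2],"travel":[5,-25,0],"hand":255},{"rot":[0,0,2],"travel":[5,-25,0],"hand":255},{"rot":[0,0,2],"travel":[5,-25,0],"hand":255},{"rot":[0,0,2],"travel":[5,-25,0],"hand":255},{"rot":[0,0,1.5],"travel":[5,-15,0],"hand":255},{"rot":[0,0,0],"travel":[5,-10,0],"hand":255},{"rot":[0,0,0],"travel":[0,0,0],"hand":255},{"rot":[0,0,0],"travel":[0,0,0],"hand":255},{"rot":[0,0,0],"travel":[0,0,0],"hand":255}]'
python3 - <<'E'
from h import *
st()
s=snap('scene','s2.png');t=snap('top','t2.png')
g=lambda im,u,v,w,k:cv2.resize(im[v-w//2:v+w//2,u-w//2:u+w//2],(k,k),interpolation=cv2.INTER_CUBIC)[:,:,::-1]
cv2.imwrite('pics/c2.png',np.hstack([g(s,240,200,120,400),g(t,316,196,84,400)]))
E
```

```text
time: 6.13
tool_pos: [490.6, 224.9, 187.6]
tcp_rot: [-2.184, 1.569, 0.386]
wrist_force: [0.2, 0.5, -0.5]
width: 0.18
time: 6.88
tool_pos: [534.2, 5.3, 185.7]
tcp_rot: [0.815, 1.571, -2.591]
wrist_force: [0.6, 0.1, -0.5]
width: 0.18
time: 7.72
tool_pos: [569.1, -142.7, 185.3]
tcp_rot: [-0.755, 1.57, 2.322]
wrist_force: [0.5, 0.7, -0.6]
width: 0.179
t 7.72 tcp [ 569.1 -142.7  185.3] jaw deg 176.3 x [-0.  0. -1.] F [ 0.5  0.7 -0.6] M [0.03 0.02 0.05] w 0.179 q [-0.25  0.25  0.01  1.33  0.   -1.75]
```

View pics/c2.png

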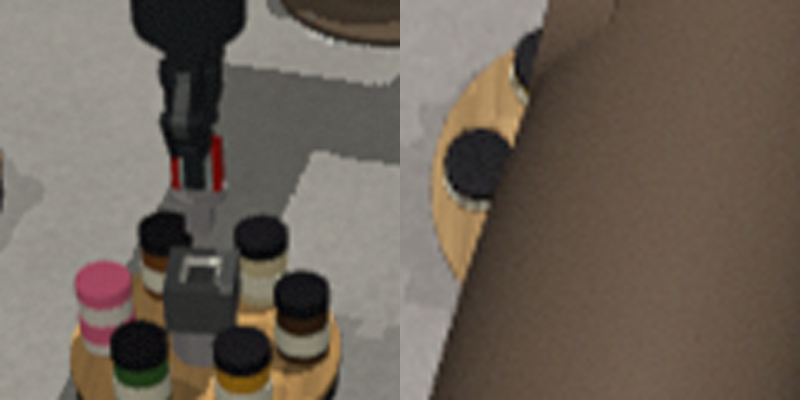

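Run:
```python
from h import *
k=400/120;f=lambda x,y:(x/k+179.65,y/k+139.65)
print('socket scene',pix2w('scene',*f(204,268),105))
for X in [(569.1,-142.7,140),(569.1,-142.7,175),(568.7,-143.4,105)]:
    p=np.array(proj('scene',X));print(X,((p-[179.65,139.65])*k).round(1))
b=cv2.imread('pics/s2.png');cv2.imwrite('pics/c3.png',cv2.resize(b[180:240,210:270],(600,600),interpolation=cv2.INTER_CUBIC))
```

```text
socket scene [ 568.73002509 -144.00372841  105.        ]
(569.1, -142.7, 140) [203.5 230.6]
(569.1, -142.7, 175) [201.2 191.6]
(568.7, -143.4, 105) [204.8 268. ]
```

View pics/c3.png

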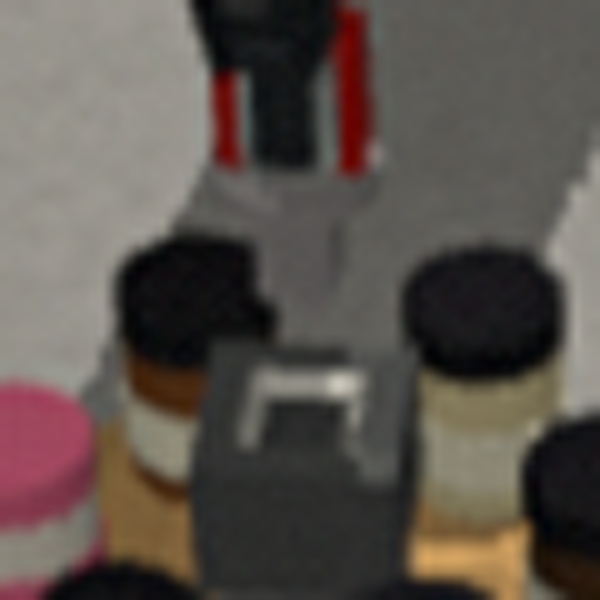

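Both cameras place the socket at (568.7,-143.6), and the key hangs straight above it. I'll lower it and watch the forces.

```bash
python3 -m pendant '[{"rot":[0,0,0],"travel":[-0.3,-0.5,-10],"hand":255},{"rot":[0,0,0],"travel":[0,0,-12],"hand":255},{"rot":[0,0,0],"travel":[0,0,-10],"hand":255},{"rot":[0,0,0],"travel":[0,0,-4],"hand":255},{"rot":[0,0,0],"travel":[0,0,-3],"hand":255},{"rot":[0,0,0],"travel":[0,0,-3],"hand":255},{"rot":[0,0,0],"travel":[0,0,-2],"hand":255},{"rot":[0,0,0],"travel":[0,0,0],"hand":255}]';python3 -c "from h import *;st()"
```

```text
time: 8.48
tool_pos: [569.0, -144.0, 141.1]
tcp_rot: [-0.459, 1.571, 2.618]
wrist_force: [0.1, -0.1, -0.3]
width: 0.177
t 8.48 tcp [ 569.  -144.   141.1] jaw deg 176.3 x [-0.  0. -1.] F [ 0.1 -0.1 -0.3] M [-0.   -0.03  0.03] w 0.177 q [-0.25  0.26 -0.08  1.24  0.   -1.75]
```

```bash
python3 -m pendant '[{"rot":[0,0,0],"travel":[0,0,-2],"hand":255},{"rot":[0,0,0],"travel":[0,0,-2],"hand":255},{"rot":[0,0,0],"travel":[0,0,-2],"hand":255},{"rot":[0,0,0],"travel":[0,0,-2],"hand":255},{"rot":[0,0,0],"travel":[0,0,-2],"hand":255},{"rot":[0,0,0],"travel":[0,0,0],"hand":255}]';python3 -c "from h import *;st()"
```

```text
time: 8.98
tool_pos: [568.8, -143.9, 130.8]
tcp_rot: [-0.218, 1.57, 2.858]
wrist_force: [-0.2, 0.4, -0.9]
width: 0.178
t 8.98 tcp [ 568.8 -143.9  130.8] jaw deg 176.3 x [-0.001  0.    -1.   ] F [-0.2  0.4 -0.9] M [ 0.05 -0.03 -0.02] w 0.178 q [-0.25  0.26 -0.1   1.22  0.   -1.75]
```

```bash
python3 -m pendant '[{"rot":[0,0,0],"travel":[0,0,-3],"hand":255},{"rot":[0,0,0],"travel":[0,0,-3],"hand":255},{"rot":[0,0,0],"travel":[0,0,-3],"hand":255},{"rot":[0,0,0],"travel":[0,0,-3],"hand":255},{"rot":[0,0,0],"travel":[0,0,-1],"hand":255},{"rot":[0,0,0],"travel":[0,0,-1],"hand":255},{"rot":[0,0,0],"travel":[0,0,0],"hand":255}]';python3 -c "from h import *;st()"
python3 -m pendant '[{"rot":[0,0,0],"travel":[0,0,-1],"hand":255},{"rot":[0,0,0],"travel":[0,0,-0.7],"hand":255},{"rot":[0,0,0],"travel":[0,0,0],"hand":255}]';python3 -c "from h import *;st()"
```

```text
time: 9.57
tool_pos: [568.8, -143.9, 117.0]
tcp_rot: [-0.164, 1.57, 2.913]
wrist_force: [0.2, -0.4, -1.7]
width: 0.181
t 9.57 tcp [ 568.8 -143.9  117. ] jaw deg 176.3 x [-0.  0. -1.] F [ 0.2 -0.4 -1.7] M [ 0.03 -0.03  0.02] w 0.181 q [-0.25  0.26 -0.12  1.19 -0.   -1.75]
time: 9.82
tool_pos: [569.0, -144.0, 115.6]
tcp_rot: [2.854, 1.571, -0.353]
wrist_force: [0.1, 0.6, -0.8]
width: 0.179
t 9.82 tcp [ 569.  -144.   115.6] jaw deg 176.3 x [ 0. -0. -1.] F [ 0.1  0.6 -0.8] M [-0.   -0.04  0.03] w 0.179 q [-0.25  0.26 -0.12  1.18 -0.   -1.75]
```

```bash
for i in 1 2; do python3 -m pendant '[{"rot":[0,0,0],"travel":[0,0,-0.7],"hand":255},{"rot":[0,0,0],"travel":[0,0,0],"hand":255}]' >/dev/null;python3 -c "from h import *;st()"; done
```

```text
t 9.98 tcp [ 569.1 -144.   115.6] jaw deg 176.3 x [ 0.001 -0.    -1.   ] F [-1.4 -0.1  3.6] M [0.12 0.36 0.03] w 0.176 q [-0.25  0.26 -0.12  1.18  0.   -1.75]
t 10.15 tcp [ 569.1 -144.   115.6] jaw deg 176.3 x [ 0.001 -0.    -1.   ] F [-2.3  0.3  8. ] M [ 0.17  0.72 -0.  ] w 0.177 q [-0.25  0.26 -0.12  1.18  0.   -1.75]
```

```bash
python3 -m pendant '[{"rot":[0,0,-1],"travel":[0,0,0.5],"hand":255},{"rot":[0,0,-2],"travel":[0,0,0],"hand":255},{"rot":[0,0,-2],"travel":[0,0,0],"hand":255},{"rot":[0,0,-3],"travel":[0,0,0],"hand":255},{"rot":[0,0,-3],"travel":[0,0,0],"hand":255},{"rot":[0,0,-3],"travel":[0,0,0],"hand":255},{"rot":[0,0,-3],"travel":[0,0,0],"hand":255},{"rot":[0,0,-3],"travel":[0,0,0],"hand":255}]' >/dev/null;python3 -c "from h import *;st()"
python3 -m pendant '[{"rot":[0,0,-4],"travel":[0,0,0],"hand":255},{"rot":[0,0,-4],"travel":[0,0,0],"hand":255},{"rot":[0,0,-4],"travel":[0,0,0],"hand":255},{"rot":[0,0,-4],"travel":[0,0,0],"hand":255},{"rot":[0,0,-4],"travel":[0,0,0],"hand":255},{"rot":[0,0,-4],"travel":[0,0,0],"hand":255},{"rot":[0,0,-4],"travel":[0,0,0],"hand":255},{"rot":[0,0,-4],"travel":[0,0,0],"hand":255},{"rot":[0,0,-4],"travel":[0,0,0],"hand":255},{"rot":[0,0,-4],"travel":[0,0,0],"hand":255}]' >/dev/null;python3 -c "from h import *;st()"
python3 -m pendant '[{"rot":[0,0,-4],"travel":[0,0,0],"hand":255},{"rot":[0,0,-4],"travel":[0,0,0],"hand":255},{"rot":[0,0,-4],"travel":[0,0,0],"hand":255},{"rot":[0,0,-4],"travel":[0,0,0],"hand":255},{"rot":[0,0,-3],"travel":[0,0,0],"hand":255},{"rot":[0,0,-2],"travel":[0,0,0],"hand":255},{"rot":[0,0,-1],"travel":[0,0,0],"hand":255},{"rot":[0,0,0],"travel":[0,0,0],"hand":255}]' >/dev/null
python3 - <<'E'
from h import *
st()
s=snap('scene','s3.png');t=snap('top','t3.png')
g=lambda im,u,v,w,k:cv2.resize(im[v-w//2:v+w//2,u-w//2:u+w//2],(k,k),interpolation=cv2.INTER_CUBIC)[:,:,::-1]
cv2.imwrite('pics/c4.png',np.hstack([g(s,240,220,100,400),g(t,316,200,90,400)]))
E
```

```text
t 10.82 tcp [ 570.  -144.3  115.6] jaw deg 156.1 x [ 0.002 -0.001 -1.   ] F [ 0.4 -0.1  3.9] M [-0.15 -0.17  0.05] w 0.179 q [-0.25  0.26 -0.12  1.18 -0.   -1.4 ]
t 11.65 tcp [ 570.3 -144.6  115.6] jaw deg 116.0 x [ 0.003 -0.002 -1.   ] F [ 1.9 -1.7  3.6] M [-0.43 -0.37  0.02] w 0.182 q [-0.25  0.26 -0.12  1.18 -0.   -0.7 ]
t 12.32 tcp [ 570.3 -144.8  115.6] jaw deg 94.2 x [ 0.003 -0.002 -1.   ] F [ 4.1 -3.1  4.9] M [-0.89 -0.82  0.01] w 0.175 q [-0.25  0.26 -0.12  1.18 -0.   -0.32]
```

View pics/c4.png

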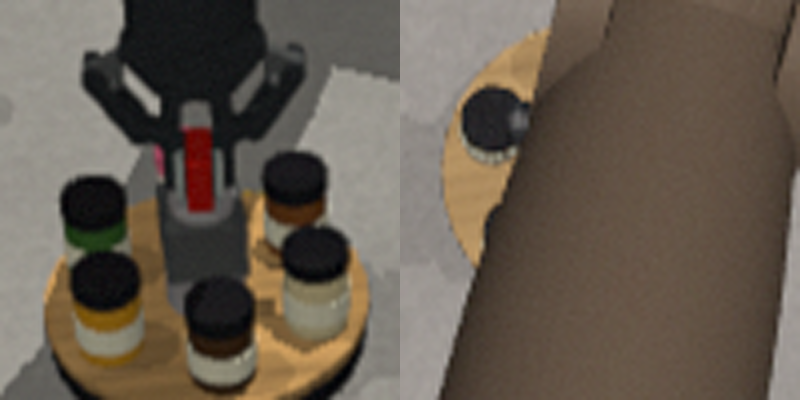

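```bash
cat > fit.py <<'E'
from h import *
from scipy.optimize import least_squares
def ang(fn,phi0,show=True):
    # fit black-lid blobs; blobs = lid cylinder 75..93 seen from the scene camera
    b=cv2.imread(fn);v=b.max(2);m=((v<48)).astype(np.uint8)
    n,lab,stt,cen=cv2.connectedComponentsWithStats(m)
    best=None
    def err(p,obs):
        return np.concatenate([np.array(proj('scene',(p[0]+73*np.cos(p[2]+k*np.pi/3),p[1]+73*np.sin(p[2]+k*np.pi/3),p[3])))-o for k,o in obs])
    obs=[]
    for k in range(1,6):
        e=np.array(proj('scene',(568.7+73*np.cos(phi0+k*np.pi/3),-143.5+73*np.sin(phi0+k*np.pi/3),86)))
        d=[(np.hypot(*(cen[i]-e)),i) for i in range(1,n) if 120<stt[i,4]<420]
        if d and min(d)[0]<7: i=min(d)[1];obs.append((k,cen[i]));print(k,cen[i].round(1),stt[i,4],round(min(d)[0],1))
    w=np.array([568.7,-143.5])
    r=least_squares(lambda p:np.concatenate([err(p,obs),(p[:2]-w)/2,[(p[3]-86)/3]]),[*w,phi0,86])
    print(fn,'pink dir deg',np.degrees(r.x[2]).round(2),r.x[[0,1,3]].round(1),'res',r.fun[:2*len(obs)].round(1));return np.degrees(r.x[2])
E
python3 - <<'E'
from fit import *
a=ang('pics/s0.png',np.radians(-93.6));b=ang('pics/s2.png',np.radians(-93.6));c=ang('pics/s3.png',np.radians(-93.6-78+0))
E
```

```text
3 [269.9 230.4] 252 3.2
4 [257.9 211.1] 167 1.3
5 [228.7 209.7] 161 1.7
pics/s0.png pink dir deg -94.11 [ 569.9 -145.9   83.6] res [ 0.3 -1.7  0.3  0.4  0.9  0.3]
3 [270.  230.4] 250 3.2
4 [257.7 211. ] 176 1.4
5 [228.8 209.8] 166 1.7
pics/s2.png pink dir deg -93.93 [ 569.9 -145.9   83.6] res [ 0.3 -1.8  0.5  0.6  0.7  0.3]
1 [212.9 221. ] 198 2.9
2 [215.9 239.7] 210 1.4
4 [268.2 233.2] 192 0.8
5 [263.1 214.5] 180 2.4
pics/s3.png pink dir deg -168.21 [ 569.5 -145.8   84.4] res [ 0.2 -0.5  0.3  0.3  0.5 -0.1  0.4 -0.3]
```

The carousel follows the key, with the pink jar now at the rear. The fit puts the jar at -168.2° and the front at -190.7°, so about -22.5° is left. I'll turn -21° and re-measure.

```bash
python3 -m pendant '[{"rot":[0,0,-2],"travel":[0,0,0],"hand":255},{"rot":[0,0,-3],"travel":[0,0,0],"hand":255},{"rot":[0,0,-4],"travel":[0,0,0],"hand":255},{"rot":[0,0,-4],"travel":[0,0,0],"hand":255},{"rot":[0,0,-3],"travel":[0,0,0],"hand":255},{"rot":[0,0,-2],"travel":[0,0,0],"hand":255},{"rot":[0,0,-2],"travel":[0,0,0],"hand":255},{"rot":[0,0,-1],"travel":[0,0,0],"hand":255},{"rot":[0,0,0],"travel":[0,0,0],"hand":255},{"rot":[0,0,0],"travel":[0,0,0],"hand":255}]' >/dev/null
python3 - <<'E'
from fit import *
st()
snap('scene','s4.png'); snap('top','t4.png')
ang('pics/s4.png',np.radians(-189))
E
```

```text
t 13.25 tcp [ 570.3 -145.   115.7] jaw deg 73.3 x [ 0.003 -0.002 -1.   ] F [ 4.7 -4.5  4.8] M [-1.02 -0.83 -0.03] w 0.175 q [-0.25  0.26 -0.12  1.18 -0.    0.04]
1 [219.  214.9] 189 1.4
2 [211.1 233.5] 195 1.4
4 [262.9 239.5] 197 1.4
5 [268.5 220.5] 186 1.6
pics/s4.png pink dir deg -189.16 [ 569.5 -145.5   84.4] res [ 0.3 -0.4  0.4  0.   0.3  0.1  0.3 -0.4]
```

```bash
python3 -m pendant '[{"rot":[0,0,-0.5],"travel":[0.3,-0.3,0],"hand":255},{"rot":[0,0,-0.5],"travel":[0.3,-0.3,0],"hand":255},{"rot":[0,0,-0.5],"travel":[0,0,0],"hand":255},{"rot":[0,0,0],"travel":[0,0,0],"hand":255},{"rot":[0,0,0],"travel":[0,0,0],"hand":255},{"rot":[0,0,0],"travel":[0,0,0],"hand":255}]' >/dev/null
python3 - <<'E'
from fit import *
st()
s=snap('scene','s5.png'); t=snap('top')
ang('pics/s5.png',np.radians(-190))
o=s.copy()[:,:,::-1].copy();F=lambda X:tuple(int(round(v*16)) for v in proj('scene',X))
big=cv2.resize(o[170:270,190:290],(600,600),interpolation=cv2.INTER_CUBIC)
G=lambda X:tuple(int((v-q+.5)*6) for v,q in zip(proj('scene',X),(190,170)))
C=np.array([568.7,-143.5]);d=np.array([np.cos(np.radians(169.3)),np.sin(np.radians(169.3))])
cv2.line(big,G((*C,93)),G((*(C-110*d),93)),(255,255,0),1)
for k in range(6):
    a=np.radians(169.3+60*k);c=C+73*np.array([np.cos(a),np.sin(a)])
    pts=np.array([G((c[0]+21*np.cos(x),c[1]+21*np.sin(x),93)) for x in np.linspace(0,6.28,40)]);cv2.polylines(big,[pts],True,(0,255,255),1)
cv2.imwrite('pics/c5.png',big)
E
```

```text
t 13.85 tcp [ 570.4 -145.1  115.6] jaw deg 71.8 x [ 0.002 -0.001 -1.   ] F [ 2.4 -2.5  5.6] M [-0.71 -0.39 -0.02] w 0.173 q [-0.25  0.27 -0.12  1.18 -0.    0.07]
1 [219.6 214.7] 193 1.3
2 [210.9 232.9] 196 1.3
4 [262.3 240.1] 199 1.7
5 [268.7 220.8] 183 1.6
pics/s5.png pink dir deg -190.66 [ 569.5 -145.6   84.4] res [ 0.2 -0.5  0.4  0.1  0.3 -0.   0.4 -0.2]
```

View pics/c5.png

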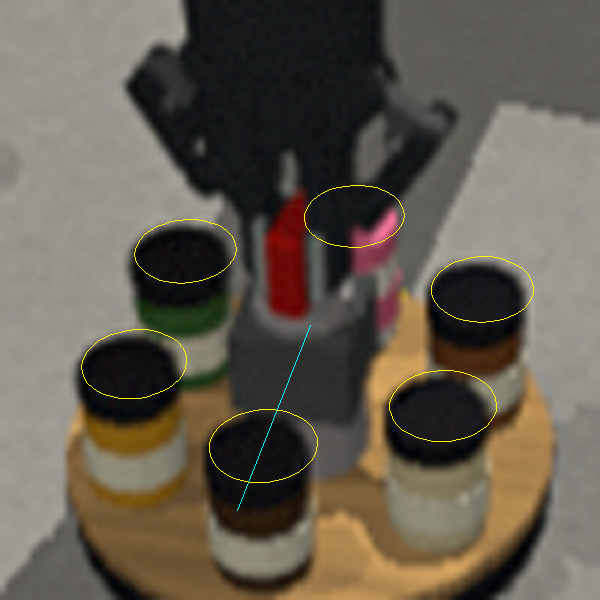

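Run:
```python
from h import *
b=cv2.imread('pics/t0.png');h=cv2.cvtColor(b,cv2.COLOR_BGR2HSV)
c=pix2w('top',197/4.762+273.5,191/4.762+153.5,32);print(c)
for P in [(458.5,-122.3),(457.6,-122.4)]: print(np.degrees(np.arctan2(P[1]-c[1],P[0]-c[0])))
# automatic wood disc fit
m=cv2.inRange(h,np.array((8,70,90)),np.array((22,255,255)));k=np.zeros_like(m);k[155:232,278:354]=m[155:232,278:354]
cs=max(cv2.findContours(k,0,1)[0],key=cv2.contourArea);p=np.array([pix2w('top',*q[0],32)[:2] for q in cs])
from scipy.optimize import least_squares
r=least_squares(lambda x:np.hypot(*(p-x).T)-102,c[:2],loss='soft_l1');print('disc',r.x)
print(np.degrees(np.arctan2(-122.3-r.x[1],458.5-r.x[0])))
s=cv2.imread('pics/s0.png');y=cv2.inRange(cv2.cvtColor(s,cv2.COLOR_BGR2HSV),np.array((22,150,80)),np.array((35,255,255)));q=np.argwhere(y>0)[:,::-1];print(proj('scene',(455,-122,12)),len(q),q[:10].tolist())
```

```text
[ 567.5989487  -143.79427804   32.        ]
168.8545362771179
168.99365176343323
disc [ 565.67946495 -141.76654876]
169.70582761500543
(np.float64(253.52217731409323), np.float64(219.45135808384944)) 6 [[368, 166], [369, 166], [370, 166], [371, 166], [362, 176], [367, 178]]
```

```bash
python3 -m pendant '[{"rot":[0,0,0],"travel":[0,0,0],"hand":255},{"rot":[0,0,0],"travel":[0,0,0],"hand":255},{"rot":[0,0,0],"travel":[0,0,0],"hand":255},{"rot":[0,0,0],"travel":[0,0,0],"hand":255}]' >/dev/null
python3 - <<'E'
from fit import *
snap('scene','s6.png');ang('pics/s6.png',np.radians(-190));st();arm.finish_job()
E
```

```text
1 [219.6 214.6] 192 1.2
2 [210.9 232.9] 196 1.3
4 [262.3 240. ] 199 1.6
5 [268.7 220.8] 183 1.6
pics/s6.png pink dir deg -190.69 [ 569.5 -145.5   84.4] res [ 0.2 -0.5  0.4  0.1  0.3 -0.   0.4 -0.2]
t 14.33 tcp [ 570.4 -145.1  115.6] jaw deg 71.8 x [ 0.002 -0.001 -1.   ] F [ 1.7 -2.8  5.8] M [-0.69 -0.49 -0.  ] w 0.176 q [-0.25  0.27 -0.12  1.18 -0.    0.07]
the job is handed in; nothing more can be done
```

I took the key from its stand and pushed it fully down into the socket of the small wooden carousel. I then turned the carousel about 97° clockwise by the key alone. I handed the job in at about 14.3 s, still gripping the key.

**Alignment:** the last checks put the pink jar at -190.7° (169.3°), against a front direction of 169.3°. My estimates of the front direction ranged from 168.9° to 169.7°, so the match is good to about 0.5°.

**At rest:** two measurements about 0.5 s apart agreed to 0.03°, so the turntable was not moving.

**Seating:** the key stopped at the expected height, with about 6 N pushing back up from the hub.

**What disagreed or couldn't be seen:**
- The two cameras and the arm disagreed by about 2 mm on where the axis is.
- The arm blocked the top camera once the key was in the socket.
- The scene camera never showed the pointer, so the front direction comes only from the first top picture.
- I did not measure the press, bento lid, dish or bowl again at the end. The arm's path did not touch them.

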